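# Clamp a brass bush endwise in the sliding-jaw vise and lock it

## Robot

A 6-joint arm with a two-finger parallel gripper is mounted at the origin on a cart in front of the work surface, level with it; the furniture and walls round the work are solid. World frame = base frame: x ahead of the robot, y to its left, z up, the work surface at z = 0. Lengths are in m, angles in rad, forces in N, time in s.
With the tool pointing down it reaches from about 0.275 to 0.75 m from the base axis. Payload 10.2 kg.
Tool frame: the origin (TCP) lies midway between the tips of the shut fingers; the grasp point (between the pads) lies r.grasp_offset behind it (r.grasp_offset is the distance from the TCP to the grasp point, in m); z points along the fingers, y is the line along which they close (so a half turn about z gives the same grasp; the last joint's range is limited). The gripper opens to 88 mm and grips with 3 to 60 N. Pads are 18 mm wide; open, the fingers measure 123 mm over their backs; the gripper's body (75 mm by 187 mm) begins 45 mm behind the grasp point.
Start: joints at [-1.537, 0.313, 1.498, -0, 1.331, -0.223], TCP at [0.133, -0.508, 0.239] pointing down, gripper open.
Joint ranges: [-2.94, 2.94], [-0.97, 2.17], [0.19, 2.56], [-1.23, 4.37], [0.02, 3.11], [-2.88, 2.88]. Speed limits (rad/s): [2.39, 2.39, 3.01, 3.14, 3.14, 3.14].

## Interface

Orientations are given as a unit quaternion [x, y, z, w].
In Python, from plant import r, eyes gives the robot as it stands.
- The arm moves only by the tool jog_arm, never from a script. Its argument "series" is a list of rows, each an object of numbers: "dx", "dy", "dz": the shift along the world's x, y, z in m; "wx", "wy", "wz": the turn, a rotation vector about the world's x, y, z in degrees; "jaw": the gripper's target within -1 to 1 (fully open at 1, half-way at 0, shut at -1). In form: [{"dx": .., "dy": .., "dz": .., "wx": .., "wy": .., "wz": .., "jaw": ..}, ...]. A call has 1 to 8 rows; each row shifts and turns the commanded pose from where the row before left it; what a row does not reach is not made up. A row lasts 1/8 s, in which the tool goes at most 62.5 mm and 10.7 degrees, less where a joint would pass 70% of its speed; a pose out of reach is approached as far as the arm can. A call is refused whole if a number of a shift passes 0.0625 or a number of a turn 10.7, either way. A call with a gripper value outside its range is refused whole. The fingers move at their own pace and stop on an object; "newtons" is the grip in N (left out, the last holds). Time passes only in rows, so rows that do not move let the fingers close. It gives the time, the measured TCP pose, the force, the opening and the grip force at its end, in the units of the state.
- r.sense(): the state, without advancing time (a new reading comes with each control period).
- eyes.read_camera(name): name is "scene" or "top" or "wrist"; returns the picture (420x560x3 uint8, blue, green, red); there is no depth.
- eyes.camera_params(name): a dict with "camera_matrix" (3x3 intrinsics, pixels), "rvec" (rotation vector, rad) and "tvec" (3), from world to camera coordinates, as OpenCV has them. Camera axes: x right, y down, z forward; pixel columns grow to the right and rows downward; lengths in m; the calibration is good to about 2 mm. A picture is of the moment at which its call begins: read the wrist's pose just before it. camera_params takes no time and is no camera call; for the wrist camera it gives the pose at the moment of the call.
- r.job_done(): hands the job in; it is judged then, once.
Trained networks look in the newest picture that a camera, given by its name, has taken for a name from the list of things; names that differ only in an ending like _2 or _b are one class to them, and where a whole thing is asked for, a point or a joint stands for the part that bears it (a point fixed in the world has none). Each returns a list of dicts, best first, with "confidence" (0 to 1); they miss things now and then, are a little off and sometimes report something else, mostly with a low value. They report only what shows in the picture. A call takes as long as a camera call.
- eyes.trace(camera, target): "pixels" (420x560 bool, what is visible of it) and "box" ([centre column, centre row, width, height] in pixels, round what is visible of it).
The state is a dict: "time_s": time; "joints": joint angles; "qvel": joint speeds; "effort": joint torques, N m; "tcp_pos": TCP position; "eef_rot": TCP orientation; "force": force on the tool from outside, world axes, zero at the start; "wrist_torque": the same for the moment, N m; "opening": finger opening in m; "finger_force": force on a finger pad.
Only numpy, scipy, OpenCV 4.12 (cv2) and the standard library are available. Lean on these libraries where they do the work, as an engineer would, in place of code of your own. Each camera call takes 0.05 s, during which the arm holds its last target. There are 200 camera calls.

## Task

Clamp the brass bush in the small screwless vise: push the sliding jaw along the bed, gently, until it has carried the bush home against the round anvil of the back stop and the bush is nipped between jaw and anvil; feel for it, as the back stop is set differently each time and the lock screw only draws the jaw face forward by a millimetre. Then take the square T-key from its wooden block, put it into the square socket in the top of the sliding jaw and turn it clockwise to its stop, so that the bush stays clamped. Leave the key standing in the socket and do not disturb the bearing, the caliper or the spanner.

Things in the scene. Friction and masses are not known exactly. Their poses are not given: they have to be found in the camera images.
- small_vise: Screwless steel vise strapped down on the bench (fixed). Bed 70 x 290 mm, top 28 mm up; both jaws 70 mm wide, 72.5 mm high. Origin under the centre of the bed, z up; +y is the sliding direction, from the sliding jaw (-y end) to the fixed jaw (+y end), x across. Strap clamps stand out 30 mm beside the bed, 27 mm high.
- stop_axis (a point): Point on the face of the fixed jaw, on the axis of the threaded back stop (54 mm up, along the vise's y). The stop's round steel anvil, 42 mm across, faces the bush; its working face stands 10 to 40 mm to the vise's -y of this point. It was set by hand and stays put; its setting is not in the state: feel it or see it. The spindle stands out up to 46 mm behind the fixed jaw.
- jaw (a joint): Travel of the sliding jaw along the vise's +y, in m: 0 is fully open, it grows as the jaw closes, end of track 0.11. It runs stiffly: about 5 N keep it moving and it stays where it is left. Pushing the bush along costs 2 to 6 N more. Once the bush is home against the back stop the jaw stops and the force rises steeply, about 20 N in a millimetre; 10 N over the sliding force nips the bush well, over 30 N marks its edge.
- jaw_back (a point): Middle of the sliding jaw's upright, knurled back face (the face that looks to the vise's -y), 22 mm above the jaw's underside, 50 mm above the bench. The face is 70 mm wide and 44 mm high and is pushed in the vise's +y direction. Axes as the vise's.
- jaw_face: Dark hardened face plate of the sliding jaw, 70 x 6 x 42 mm, that bears on the bush. Origin at the foot of the plate, axes as the vise's. The lock screw draws it forward (to +y) by 1 mm in its full turn.
- bush: Bronze-coloured brass bush, 52 mm thick and 94 mm long, 0.6 kg, lying loose on the bed between the jaws, its long axis (own y) roughly along the vise's y. Origin at the centre of its underside, z up. It starts a little skew and 5 to 50 mm short of the back stop; its end comes square to the jaw face when nipped.
- lock_screw (a joint): Angle of the lock screw in rad: grows clockwise seen from above, from its start (0 to 0.15) to a hard stop at 1.31 (75 degrees). About 0.12 Nm turn it, up to 0.25 Nm as it bites. It stays where it is left. Its reading is also the angle by which the square socket is turned clockwise from the vise's axes.
- socket_mouth (a point): Centre of the mouth of the square socket in the lock screw, recessed 1 mm below the top of the sliding jaw, 71.5 mm above the bench. Socket 13.6 mm square, 20 mm deep, mouth chamfered by 2 mm. Its axes turn with the screw; x and y lie square to the socket's sides, z up.
- key_grip (a point): Centre of the cross bar of the square T-key: bar 76 mm long (along its y), 13 mm wide (along its x), 16 mm high, flat-sided; steel, 0.14 kg. The square shank, 12 mm, points down (-z), its sides square to the bar; its tip is 76 mm below this point. The key starts upright, 28 mm deep in a square well of its wooden block, with the bar 88 mm above the bench.
- key_tip (a point): Lower end of the key's shank, on its axis.
- key_block: Wooden block 52 x 92 x 40 mm (fixed) that holds the key; origin under its centre. The key's square well is 22 mm to its own -y of the middle; the round hole at +y is empty.
- bearing: Bystander: steel ball bearing 72 x 18 mm lying flat, loose. Origin at the centre of its underside.
- caliper: Bystander: vernier caliper 232 x 63 x 13 mm lying flat, loose. Origin at the centre of its underside.
- spanner: Bystander: combination spanner 199 x 38 x 8 mm lying flat, loose. Origin at the centre of its underside.

How it is judged:
By the outcome, as a careful person would: the job done as asked, in the order asked, and still so for the second after the job is handed in, with the robot touching nothing.
It also fails if it takes over 70 s, if anything falls off the work surface, if the arm or the gripper's body presses on something with over 40 N, if the wrist force passes 120 N, or if a joint passes its speed limit or range.

## Working session

There is one attempt and no reset: what is moved stays moved. The work goes in short steps, Python scripts to look and compute and a tool call to move; the robot and the scene stay as the last step left them, time stands still between calls to the robot, and variables do not carry over. Pictures are saved under pics/ and viewed, at most 10 in all, crops included, and the job is handed in when it is done.

Besides the shell and the picture viewer there is one more tool, called after "Call:" as name([rows], argument=value, ...), one row to a line, values as JSON. jog_arm: Moves the arm, as the interface text tells. Its arguments: {"type":"object","properties":{"series":{"type":"array","items":{"type":"object","properties":{"dx":{"type":"number"},"dy":{"type":"number"},"dz":{"type":"number"},"wx":{"type":"number"},"wy":{"type":"number"},"wz":{"type":"number"},"jaw":{"type":"number"}}}},"newtons":{"type":"number"}},"required":["series"]}

```bash
ls; mkdir -p pics
cat > h.py <<'E'
import numpy as np,cv2
from plant import r,eyes
def cam(n):
    p=eyes.camera_params(n);R=cv2.Rodrigues(np.array(p["rvec"],float))[0]
    return np.array(p["camera_matrix"]),R,np.array(p["tvec"],float).ravel()
def ray(n,uv,z):
    K,R,t=cam(n);c=-R.T@t;d=R.T@np.linalg.inv(K)@np.array([uv[0],uv[1],1.]);return c+d*(z-c[2])/d[2]
def proj(n,P):
    K,R,t=cam(n);q=K@(R@np.array(P,float)+t);return q[:2]/q[2]
E
python3 - <<'E'
from h import *
s=r.sense();print(s,r.grasp_offset)
for n in("top","scene"):
    im=eyes.read_camera(n);cv2.imwrite(f"pics/{n}0.png",im)
    K,R,t=cam(n);print(n,K[0,0],-R.T@t)
    for k in("small_vise","jaw_face","bush","lock_screw","key_grip","key_block","bearing","caliper","spanner"):
        for d in eyes.trace(n,k)[:1]:
            m=d["pixels"].astype(np.uint8);p=cv2.findNonZero(m)
            print(n,k,round(d["confidence"],2),np.round(d["box"]),cv2.minAreaRect(p),d["pixels"].sum())
E
```

```text
pics
{'time_s': 0.0, 'joints': array([-1.53738309e+00,  3.13447125e-01,  1.49843590e+00,  2.02370314e-05,
        1.33095980e+00, -2.23400396e-01]), 'qvel': array([ 7.64687014e-04,  1.36215082e-03, -1.52132525e-03,  4.88485102e-05,
        3.07220929e-04,  2.58537900e-04]), 'effort': array([ 1.73789584e-03, -4.02200603e+01, -2.52273828e+01,  6.95522223e-02,
        3.51847603e-02, -1.02399456e-04]), 'tcp_pos': array([ 0.13333475, -0.50754173,  0.23816298]), 'eef_rot': array([ 9.91767281e-01,  1.28051823e-01,  6.90727637e-05, -6.21333463e-04]), 'force': array([ 0.17466259, -0.22078324, -0.11455074]), 'wrist_torque': array([ 0.00020463, -0.0015929 , -0.0362278 ]), 'finger_force': 0.0, 'opening': 0.08807287947661585} 0.0187
top 520.7034553957998 [ 0.24149716 -0.00579683  1.51254605]
top small_vise 0.81 [223. 211. 104.  52.] ((222.8215789794922, 211.886962890625), (42.95142364501953, 107.50798797607422), 77.34745025634766) 2258
top jaw_face 0.55 [251. 202.   5.  25.] ((251.24803161621094, 201.55307006835938), (25.493797302246094, 2.0086021423339844), 78.11134338378906) 50
top bush 0.87 [
[... 548 characters left out ...]
25), 20.2248592376709) 1357
scene bush 0.68 [240. 188.  31.  28.] ((238.34246826171875, 188.74656677246094), (32.855953216552734, 15.972793579101562), 24.443954467773438) 500
scene key_grip 0.56 [351. 282.  25.  21.] ((350.20733642578125, 283.8658752441406), (29.204496383666992, 14.211813926696777), 38.65980911254883) 244
scene key_block 0.66 [343. 291.  39.  37.] ((343.0635070800781, 290.07696533203125), (37.66465759277344, 23.458389282226562), 41.00908660888672) 790
scene bearing 0.61 [300. 178.  23.  17.] ((299.5, 177.5), (19.0, 21.0), 90.0) 356
scene spanner 0.9 [386. 258.  57.  28.] ((385.19403076171875, 261.650146484375), (59.239009857177734, 9.420757293701172), 25.201122283935547) 320
```

Run:
```python
from h import *
im=cv2.imread("pics/top0.png");cv2.imwrite("pics/top0c.png",cv2.resize(im[100:300,150:430],None,fx=2.85,fy=2.85,interpolation=cv2.INTER_CUBIC))
for n,uv,z in(("bush",(226,208.4),.08),("keybar",(396,221),.096),("block",(382,223),.04),("face",(251,201.5),.07),("vise",(223,212),.06)):print(n,ray("top",uv,z).round(4))
print([ray("top",u,.0).round(3) for u in((0,0),(560,0),(0,420))])
```

```text
bush [0.5444 0.1462 0.08  ]
keybar [ 0.4908 -0.3246  0.096 ]
block [ 0.4961 -0.2967  0.04  ]
face [0.5643 0.0761 0.07  ]
vise [0.5384 0.157  0.06  ]
[array([1.277, 0.884, 0.   ]), array([ 1.216, -0.931,  0.   ]), array([-0.011,  0.778,  0.   ])]
```

View pics/top0c.png

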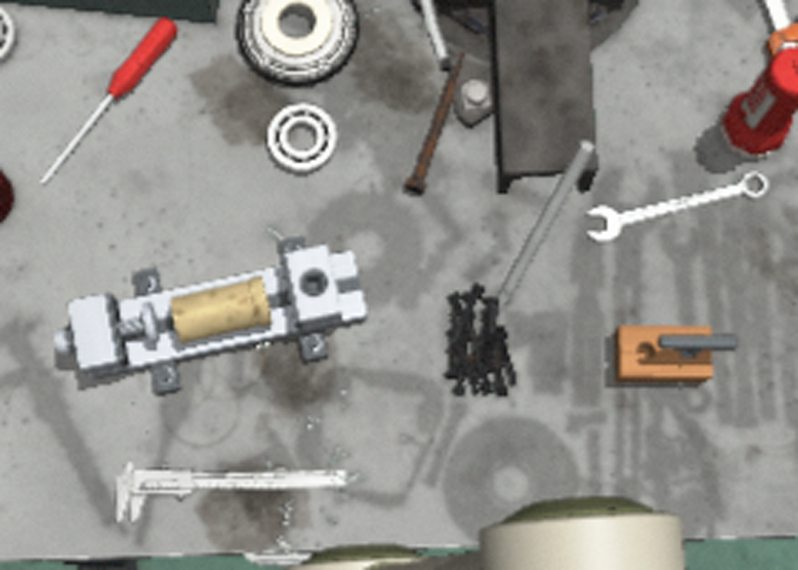

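The top view shows the vise with its sliding jaw to the right (socket at crop 313,282), bush at (220,310) and anvil at (150,322). The T-key bar is at (698,342). The caliper is below the vise, the bearing above it, and a dark beam is at (545,90).

Run:
```python
from h import *
im=cv2.imread("pics/scene0.png");cv2.imwrite("pics/scene0c.png",cv2.resize(im[60:360,160:460],None,fx=2,fy=2,interpolation=cv2.INTER_CUBIC))
print(ray("top",(259.8,198.9),.0725).round(4), ray("top",(341,163),.2).round(3),ray("top",(341,163),0).round(3))
```

```text
[0.5705 0.0509 0.0725] [ 0.631 -0.169  0.2  ] [ 0.691 -0.194  0.   ]
```

View pics/scene0c.png

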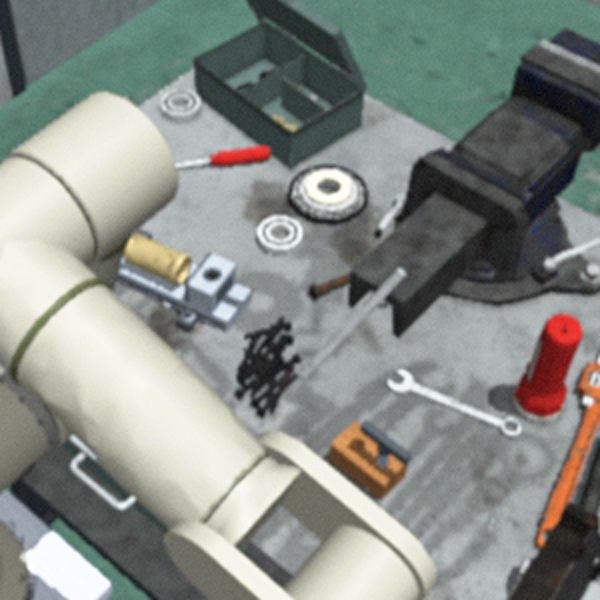

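Call:
jog_arm([
  {"dx": 0.06, "dy": 0.03, "dz": 0.02},
  {"dx": 0.06, "dy": 0.03, "wz": 5},
  {"dx": 0.06, "dy": 0.03, "wz": 5},
  {"dx": 0.06, "dy": 0.03, "wz": 4.7},
  {"dx": 0.04, "dy": 0.03},
  {},
  {},
])

```text
invalid input
```

The scene view shows a big bench vise whose beam and handle rod reach in from the back, right of the small vise. The key block is nearer, and the arm is clear.

Call:
jog_arm([
  {"dx": 0.06, "dy": 0.03, "dz": 0.02, "wx": 0, "wy": 0, "wz": 0, "jaw": 1},
  {"dx": 0.06, "dy": 0.03, "dz": 0, "wx": 0, "wy": 0, "wz": 5, "jaw": 1},
  {"dx": 0.06, "dy": 0.03, "dz": 0, "wx": 0, "wy": 0, "wz": 5, "jaw": 1},
  {"dx": 0.06, "dy": 0.03, "dz": 0, "wx": 0, "wy": 0, "wz": 4.7, "jaw": 1},
  {"dx": 0.04, "dy": 0.03, "dz": 0, "wx": 0, "wy": 0, "wz": 0, "jaw": 1},
  {"dx": 0, "dy": 0, "dz": 0, "wx": 0, "wy": 0, "wz": 0, "jaw": 1},
], newtons=30)

```text
time_s: 1.75
tcp_pos: [0.3967, -0.3652, 0.2565]
eef_rot: [0.967, 0.256, 0.0, -0.0]
force: [0.2, -0.8, 0.7]
opening: 0.0878
finger_force: 0.0
```

Call:
jog_arm([
  {"dx": 0.04, "dy": 0.03, "dz": 0, "wx": 0, "wy": 0, "wz": 10.5, "jaw": 1},
  {"dx": 0.04, "dy": 0.03, "dz": 0, "wx": 0, "wy": 0, "wz": 10.5, "jaw": 1},
  {"dx": 0, "dy": 0.04, "dz": 0, "wx": 0, "wy": 0, "wz": 10.5, "jaw": 1},
  {"dx": 0, "dy": 0.05, "dz": 0, "wx": 0, "wy": 0, "wz": 10.5, "jaw": 1},
  {"dx": 0, "dy": 0.05, "dz": 0, "wx": 0, "wy": 0, "wz": 10.5, "jaw": 1},
  {"dx": 0, "dy": 0.05, "dz": 0, "wx": 0, "wy": 0, "wz": 10.5, "jaw": 0},
  {"dx": 0, "dy": 0.05, "dz": 0, "wx": 0, "wy": 0, "wz": 10, "jaw": -1},
  {"dx": 0, "dy": 0, "dz": 0, "wx": 0, "wy": 0, "wz": 0, "jaw": -1},
])

```text
time_s: 2.75
tcp_pos: [0.4743, -0.0656, 0.2569]
eef_rot: [0.625, 0.781, 0.0, 0.0]
force: [0.6, -0.5, -0.3]
opening: 0.0599
finger_force: 0.0
```

Run:
```python
from h import *
s=r.sense();print(s["tcp_pos"],s["joints"],s["opening"])
im=eyes.read_camera("wrist");cv2.imwrite("pics/w1.png",im)
n="wrist";K,R,t=cam(n);print(K[0,0],-R.T@t,R.T@[0,0,1],R.T@[1,0,0])
for k in("small_vise","jaw_back","jaw_face","bush","lock_screw"):
    for d in eyes.trace(n,k)[:1]:
        p=cv2.findNonZero(d["pixels"].astype(np.uint8));print(k,round(d["confidence"],2),np.round(d["box"]),cv2.minAreaRect(p))
```

```text
[ 0.47427293 -0.06560503  0.25692321] [-3.82856531e-01  1.96386466e-01  1.60010842e+00  8.13049565e-05
  1.34464420e+00 -6.03473355e-01] 0.059869632890251746
376.32542640561115 [0.45862006 0.00626198 0.40300326] [ 0.06189869 -0.28418524 -0.9567692 ] [ 9.76870705e-01  2.13830606e-01 -3.14064083e-04]
small_vise 0.86 [400.  64. 140. 128.] ((396.88763427734375, 67.13398742675781), (135.619873046875, 127.03571319580078), 12.225123405456543)
jaw_back 0.72 [414.  70. 108.  68.] ((414.6368103027344, 68.85377502441406), (101.33904266357422, 64.2002182006836), 2.4895527362823486)
jaw_face 0.88 [418.  44.  98.  14.] ((416.94854736328125, 41.6086311340332), (10.803954124450684, 96.10681915283203), 88.76802062988281)
bush 0.78 [419.  10.  70.  19.] ((418.5, 8.5), (17.0, 65.0), 90.0)
lock_screw 0.63 [420.  74.  39.  34.] ((418.25994873046875, 73.17999267578125), (32.24407196044922, 34.78965759277344), 8.130102157592773)
```

View pics/w1.png

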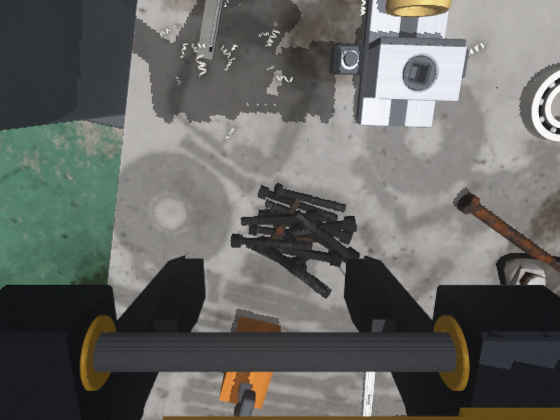

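The wrist view shows the sliding jaw (top-right) with its socket at (420,73), its back edge near row 98 and the bush at (418,8).

Run:
```python
from h import *
n="wrist"
print("socket",ray(n,(420,72.5),.0715).round(4),ray(n,(418.3,73.2),.0715).round(4))
for uv in((378,38),(466,40)):print("front",uv,ray(n,uv,.0725).round(4))
for uv in((360,98),(433,98),(455,100),(464,100)):print("back",uv,ray(n,uv,.0725).round(4),ray(n,uv,.028).round(4))
for uv in((357,125),(431,127)):print("bed end",uv,ray(n,uv,.028).round(4))
im=cv2.imread("pics/w1.png");cv2.imwrite("pics/w1c.png",cv2.resize(im[0:140,320:500],None,fx=4.2,fy=4.2,interpolation=cv2.INTER_CUBIC))
```

```text
socket [0.573  0.0479 0.0715] [0.5718 0.0471 0.0715]
front (378, 38) [0.5312 0.0656 0.0725]
front (466, 40) [0.601  0.0791 0.0725]
back (360, 98) [0.5298 0.0179 0.0725] [0.5393 0.0196 0.028 ]
back (433, 98) [0.5898 0.0308 0.0725] [0.6074 0.0343 0.028 ]
back (455, 100) [0.6084 0.0332 0.0725] [0.6286 0.037  0.028 ]
back (464, 100) [0.6158 0.0348 0.0725] [0.637  0.0388 0.028 ]
bed end (357, 125) [ 0.5434 -0.0053  0.028 ]
bed end (431, 127) [0.6145 0.0081 0.028 ]
```

View pics/w1c.png

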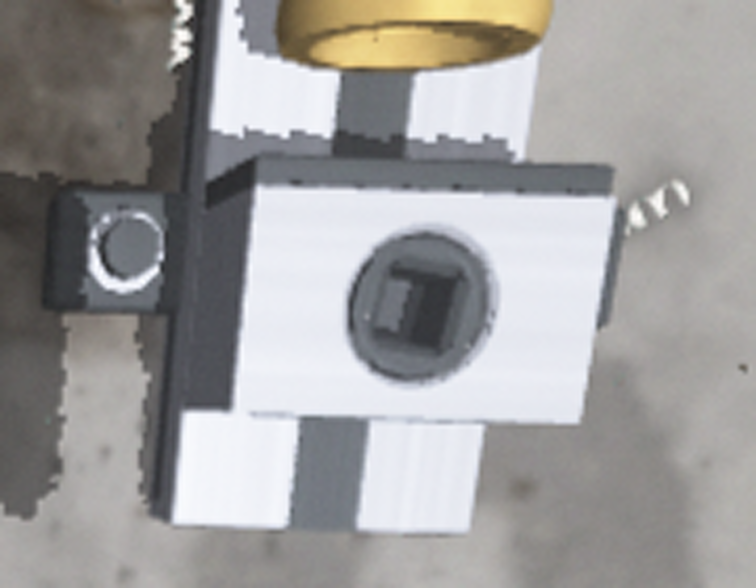

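The crop shows the socket square at (427,305) and the back edge of the jaw top from (232,412) to (582,422). The socket sides look nearly square to the vise.

Call:
jog_arm([
  {"dx": 0.036, "dy": 0.02, "dz": -0.03, "wx": 0, "wy": 0, "wz": -1.7, "jaw": -1},
  {"dx": 0.037, "dy": 0.02, "dz": -0.04, "wx": 0, "wy": 0, "wz": 0, "jaw": -1},
  {"dx": 0.036, "dy": 0.018, "dz": -0.04, "wx": 0, "wy": 0, "wz": 0, "jaw": -1},
  {"dx": 0, "dy": 0, "dz": -0.05, "wx": 0, "wy": 0, "wz": 0, "jaw": -1},
  {"dx": 0, "dy": 0, "dz": -0.045, "wx": 0, "wy": 0, "wz": 0, "jaw": -1},
  {"dx": 0, "dy": 0, "dz": 0, "wx": 0, "wy": 0, "wz": 0, "jaw": -1},
  {"dx": 0, "dy": 0, "dz": 0, "wx": 0, "wy": 0, "wz": 0, "jaw": -1},
])

```text
time_s: 3.92
tcp_pos: [0.5846, -0.0099, 0.0534]
eef_rot: [0.638, 0.77, 0.001, 0.001]
force: [-0.2, -0.3, 0.8]
opening: 0.0007
finger_force: 0.0
```

Run:
```python
from h import *
s=r.sense();print(s["tcp_pos"],s["joints"],s["force"],s["opening"])
im=eyes.read_camera("wrist");cv2.imwrite("pics/w2.png",im)
n="wrist"
for k in("jaw_face","bush","small_vise"):
    for d in eyes.trace(n,k)[:1]:
        print(k,round(d["confidence"],2),np.round(d["box"]))
```

```text
[ 0.58462093 -0.00987526  0.05341142] [-2.17126315e-01  6.40776492e-01  1.51449580e+00 -8.88471764e-06
  9.83728058e-01 -4.03232669e-01] [-0.16207572 -0.26345976  0.81152611] 0.0006561951683070607
jaw_face 0.78 [268.  57. 221.  27.]
small_vise 0.9 [270. 112. 280. 223.]
```

View pics/w2.png

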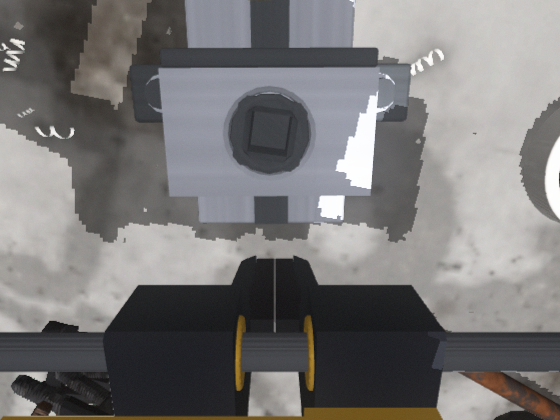

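Run:
```python
from h import *
n="wrist"
print(ray(n,(270,131.5),.0715).round(4))
a=[ray(n,u,.0725) for u in((171,196),(371,189),(161,68),(378,66))]
for p in a:print(p.round(4))
f=lambda p,q:np.degrees(np.arctan2(q[1]-p[1],q[0]-p[0]))
print(f(a[0],a[1]),f(a[2],a[3]))
top={d:proj("top",d) for d in[(0.5765,0.0268,.0725)]};print(top)
```

```text
[0.5714 0.0526 0.0715]
[0.5415 0.0246 0.0725]
[0.6094 0.0398 0.0725]
[0.534  0.0658 0.0725]
[0.6013 0.079  0.0725]
12.647460100358051 11.111871948349124
{(0.5765, 0.0268, 0.0725): array([268.24501706, 196.58620384])}
```

Call:
jog_arm([
  {"dx": -0.0019, "dy": 0.0098, "dz": 0, "wx": 0, "wy": 0, "wz": 0, "jaw": -1},
  {"dx": -0.0008, "dy": 0.004, "dz": 0, "wx": 0, "wy": 0, "wz": 0, "jaw": -1},
  {"dx": -0.0008, "dy": 0.004, "dz": 0, "wx": 0, "wy": 0, "wz": 0, "jaw": -1},
  {"dx": -0.0008, "dy": 0.004, "dz": 0, "wx": 0, "wy": 0, "wz": 0, "jaw": -1},
  {"dx": 0, "dy": 0, "dz": 0, "wx": 0, "wy": 0, "wz": 0, "jaw": -1},
])

```text
time_s: 4.75
tcp_pos: [0.5792, 0.0129, 0.0516]
eef_rot: [0.638, 0.77, -0.0, -0.0]
force: [-0.6, 0.2, -0.2]
opening: 0.0007
finger_force: 0.0
```

Call:
jog_arm([
  {"dx": -0.0006, "dy": 0.003, "dz": 0, "wx": 0, "wy": 0, "wz": 0, "jaw": -1},
  {"dx": -0.0006, "dy": 0.003, "dz": 0, "wx": 0, "wy": 0, "wz": 0, "jaw": -1},
  {"dx": -0.0006, "dy": 0.003, "dz": 0, "wx": 0, "wy": 0, "wz": 0, "jaw": -1},
  {"dx": -0.0006, "dy": 0.003, "dz": 0, "wx": 0, "wy": 0, "wz": 0, "jaw": -1},
])

```text
time_s: 5.25
tcp_pos: [0.5771, 0.0241, 0.0516]
eef_rot: [0.638, 0.77, -0.0, 0.001]
force: [0.2, -5.4, -1.5]
opening: 0.0003
finger_force: 2.6
```

Call:
jog_arm([
  {"dx": -0.0006, "dy": 0.003, "dz": 0, "wx": 0, "wy": 0, "wz": 0, "jaw": -1},
  {"dx": -0.0006, "dy": 0.003, "dz": 0, "wx": 0, "wy": 0, "wz": 0, "jaw": -1},
  {"dx": -0.0006, "dy": 0.003, "dz": 0, "wx": 0, "wy": 0, "wz": 0, "jaw": -1},
  {"dx": -0.0006, "dy": 0.003, "dz": 0, "wx": 0, "wy": 0, "wz": 0, "jaw": -1},
])

```text
time_s: 5.75
tcp_pos: [0.5747, 0.0361, 0.0516]
eef_rot: [0.638, 0.77, -0.0, 0.001]
force: [1.0, -4.3, -1.4]
opening: 0.0006
finger_force: 2.6
```

Run:
```python
from h import *
im=eyes.read_camera("top");cv2.imwrite("pics/top1.png",im)
im0=cv2.imread("pics/top0.png")
a=[cv2.resize(i[180:240,165:285],None,fx=6,fy=5,interpolation=cv2.INTER_CUBIC) for i in(im0,im)]
cv2.imwrite("pics/cmp.png",np.vstack(a))
v=np.array([-.203,.979])
for d in eyes.trace("top","bush")[:1]:
    p=np.argwhere(d["pixels"])[:,::-1];print(p.min(0),p.max(0))
```

```text
[209 201] [227 219]
```

View pics/cmp.png

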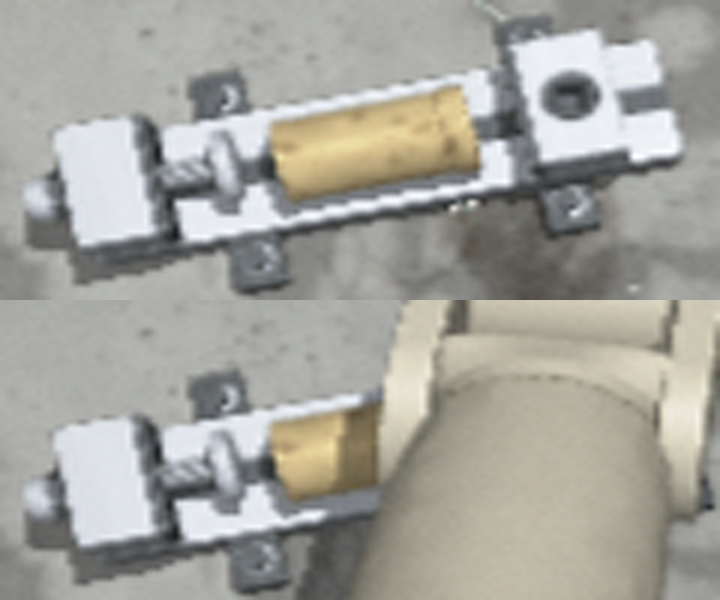

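The gap from anvil to bush end was about 12 mm at the start, and bush to jaw about 15 mm. The bush has not moved yet.

Call:
jog_arm([
  {"dx": -0.0004, "dy": 0.002, "dz": 0, "wx": 0, "wy": 0, "wz": 0, "jaw": -1},
  {"dx": -0.0004, "dy": 0.002, "dz": 0, "wx": 0, "wy": 0, "wz": 0, "jaw": -1},
  {"dx": -0.0004, "dy": 0.002, "dz": 0, "wx": 0, "wy": 0, "wz": 0, "jaw": -1},
])

```text
time_s: 6.22
tcp_pos: [0.5735, 0.0422, 0.0516]
eef_rot: [0.638, 0.77, -0.0, 0.0]
force: [2.9, -9.9, -1.4]
opening: 0.0002
finger_force: 4.6
```

Call:
jog_arm([
  {"dx": -0.0003, "dy": 0.0015, "dz": 0, "wx": 0, "wy": 0, "wz": 0, "jaw": -1},
  {"dx": -0.0003, "dy": 0.0015, "dz": 0, "wx": 0, "wy": 0, "wz": 0, "jaw": -1},
])

```text
time_s: 6.48
tcp_pos: [0.5731, 0.0447, 0.0516]
eef_rot: [0.638, 0.77, -0.0, 0.001]
force: [1.7, -7.1, -1.4]
opening: 0.0008
finger_force: 4.0
```

Call:
jog_arm([
  {"dx": -0.0003, "dy": 0.0015, "dz": 0, "wx": 0, "wy": 0, "wz": 0, "jaw": -1},
  {"dx": -0.0003, "dy": 0.0015, "dz": 0, "wx": 0, "wy": 0, "wz": 0, "jaw": -1},
])

```text
time_s: 6.72
tcp_pos: [0.5725, 0.0477, 0.0516]
eef_rot: [0.638, 0.77, -0.0, 0.001]
force: [2.5, -8.0, -2.4]
opening: 0.0003
finger_force: 4.0
```

Call:
jog_arm([
  {"dx": -0.0002, "dy": 0.001, "dz": 0, "wx": 0, "wy": 0, "wz": 0, "jaw": -1},
])

```text
time_s: 6.85
tcp_pos: [0.5723, 0.0487, 0.0516]
eef_rot: [0.638, 0.77, -0.0, 0.001]
force: [1.8, -7.3, -2.5]
opening: 0.0003
finger_force: 4.0
```

Call:
jog_arm([
  {"dx": -0.0002, "dy": 0.001, "dz": 0, "wx": 0, "wy": 0, "wz": 0, "jaw": -1},
])

```text
time_s: 6.98
tcp_pos: [0.5721, 0.0497, 0.0516]
eef_rot: [0.638, 0.77, -0.0, 0.001]
force: [2.2, -7.5, -1.8]
opening: 0.0003
finger_force: 4.0
```

Call:
jog_arm([
  {"dx": -0.0002, "dy": 0.001, "dz": 0, "wx": 0, "wy": 0, "wz": 0, "jaw": -1},
])

```text
time_s: 7.1
tcp_pos: [0.5719, 0.0507, 0.0516]
eef_rot: [0.638, 0.77, -0.0, 0.001]
force: [1.7, -8.2, -2.6]
opening: 0.0007
finger_force: 4.0
```

Call:
jog_arm([
  {"dx": -0.0001, "dy": 0.0006, "dz": 0, "wx": 0, "wy": 0, "wz": 0, "jaw": -1},
  {"dx": -0.0001, "dy": 0.0006, "dz": 0, "wx": 0, "wy": 0, "wz": 0, "jaw": -1},
])

```text
time_s: 7.35
tcp_pos: [0.5717, 0.0519, 0.0516]
eef_rot: [0.638, 0.77, -0.0, 0.001]
force: [3.0, -7.2, -2.7]
opening: 0.0006
finger_force: 4.0
```

Call:
jog_arm([
  {"dx": -0.0001, "dy": 0.0006, "dz": 0, "wx": 0, "wy": 0, "wz": 0, "jaw": -1},
  {"dx": -0.0001, "dy": 0.0006, "dz": 0, "wx": 0, "wy": 0, "wz": 0, "jaw": -1},
])

```text
time_s: 7.6
tcp_pos: [0.5715, 0.0531, 0.0516]
eef_rot: [0.638, 0.77, -0.0, 0.001]
force: [1.7, -7.2, -1.8]
opening: 0.0006
finger_force: 4.0
```

Call:
jog_arm([
  {"dx": -0.0001, "dy": 0.0006, "dz": 0, "wx": 0, "wy": 0, "wz": 0, "jaw": -1},
  {"dx": -0.0001, "dy": 0.0006, "dz": 0, "wx": 0, "wy": 0, "wz": 0, "jaw": -1},
])

```text
time_s: 7.85
tcp_pos: [0.5712, 0.0543, 0.0516]
eef_rot: [0.638, 0.77, -0.0, 0.001]
force: [1.0, -7.8, -2.4]
opening: 0.0005
finger_force: 4.0
```

Call:
jog_arm([
  {"dx": -0.0001, "dy": 0.0006, "dz": 0, "wx": 0, "wy": 0, "wz": 0, "jaw": -1},
  {"dx": -0.0001, "dy": 0.0006, "dz": 0, "wx": 0, "wy": 0, "wz": 0, "jaw": -1},
])

```text
time_s: 8.1
tcp_pos: [0.571, 0.0555, 0.0516]
eef_rot: [0.638, 0.77, -0.0, 0.001]
force: [1.1, -8.1, -1.3]
opening: 0.0006
finger_force: 4.0
```

Run:
```python
from h import *
im=eyes.read_camera("top");im0=cv2.imread("pics/top0.png")
cv2.imwrite("pics/cmp2.png",np.vstack([cv2.resize(i[190:230,185:245],None,fx=8,fy=7,interpolation=cv2.INTER_CUBIC) for i in(im0,im)]))
```

```text
(no output)
```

View pics/cmp2.png

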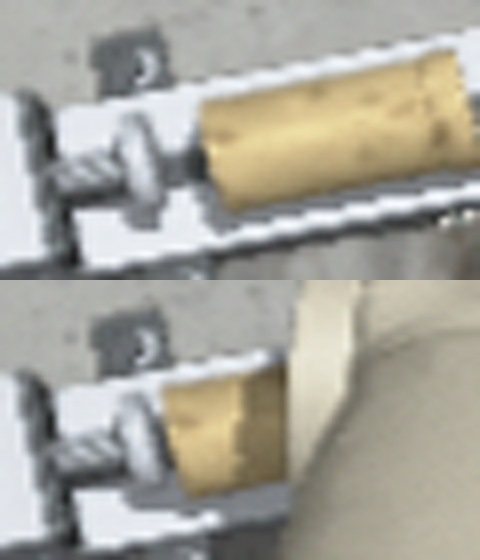

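The bush has moved about 14 mm. Little or no gap remains at the anvil, around (165,440) in the lower half.

Call:
jog_arm([
  {"dx": -0.0001, "dy": 0.0005, "dz": 0, "wx": 0, "wy": 0, "wz": 0, "jaw": -1},
])

```text
time_s: 8.28
tcp_pos: [0.5709, 0.056, 0.0516]
eef_rot: [0.638, 0.77, -0.0, 0.001]
force: [0.9, -7.4, -1.0]
opening: -0.0001
finger_force: 4.0
```

Call:
jog_arm([
  {"dx": -0.0001, "dy": 0.0005, "dz": 0, "wx": 0, "wy": 0, "wz": 0, "jaw": -1},
])

```text
time_s: 8.4
tcp_pos: [0.5708, 0.0565, 0.0516]
eef_rot: [0.638, 0.77, -0.0, 0.001]
force: [1.2, -7.5, -2.4]
opening: 0.0002
finger_force: 4.0
```

Call:
jog_arm([
  {"dx": -0.0001, "dy": 0.0005, "dz": 0, "wx": 0, "wy": 0, "wz": 0, "jaw": -1},
])

```text
time_s: 8.52
tcp_pos: [0.5707, 0.057, 0.0516]
eef_rot: [0.638, 0.77, -0.0, 0.001]
force: [1.8, -8.3, -0.5]
opening: 0.0005
finger_force: 4.0
```

Call:
jog_arm([
  {"dx": -0.0001, "dy": 0.0005, "dz": 0, "wx": 0, "wy": 0, "wz": 0, "jaw": -1},
])

```text
time_s: 8.65
tcp_pos: [0.5706, 0.0575, 0.0516]
eef_rot: [0.638, 0.77, -0.0, 0.001]
force: [1.5, -7.6, -1.4]
opening: 0.001
finger_force: 4.0
```

Call:
jog_arm([
  {"dx": -0.0001, "dy": 0.0005, "dz": 0, "wx": 0, "wy": 0, "wz": 0, "jaw": -1},
])

```text
time_s: 8.78
tcp_pos: [0.5705, 0.058, 0.0516]
eef_rot: [0.638, 0.77, -0.0, 0.001]
force: [2.5, -7.7, -1.2]
opening: 0.0005
finger_force: 4.0
```

Call:
jog_arm([
  {"dx": -0.0001, "dy": 0.0005, "dz": 0, "wx": 0, "wy": 0, "wz": 0, "jaw": -1},
])

```text
time_s: 8.9
tcp_pos: [0.5704, 0.0585, 0.0516]
eef_rot: [0.638, 0.77, -0.0, 0.001]
force: [1.6, -8.7, -1.3]
opening: 0.0007
finger_force: 4.0
```

Call:
jog_arm([
  {"dx": -0.0001, "dy": 0.0005, "dz": 0, "wx": 0, "wy": 0, "wz": 0, "jaw": -1},
])

```text
time_s: 9.02
tcp_pos: [0.5703, 0.059, 0.0516]
eef_rot: [0.638, 0.77, -0.0, 0.001]
force: [1.7, -7.3, -2.3]
opening: 0.0002
finger_force: 4.0
```

Call:
jog_arm([
  {"dx": -0.0001, "dy": 0.0005, "dz": 0, "wx": 0, "wy": 0, "wz": 0, "jaw": -1},
])

```text
time_s: 9.15
tcp_pos: [0.5702, 0.0595, 0.0516]
eef_rot: [0.638, 0.77, -0.0, 0.001]
force: [2.3, -6.7, -0.6]
opening: 0.0
finger_force: 4.0
```

Call:
jog_arm([
  {"dx": -0.0001, "dy": 0.0005, "dz": 0, "wx": 0, "wy": 0, "wz": 0, "jaw": -1},
])

```text
time_s: 9.28
tcp_pos: [0.5701, 0.06, 0.0516]
eef_rot: [0.638, 0.77, -0.0, 0.001]
force: [1.4, -7.2, -2.3]
opening: 0.0003
finger_force: 4.0
```

Call:
jog_arm([
  {"dx": -0.0001, "dy": 0.0005, "dz": 0, "wx": 0, "wy": 0, "wz": 0, "jaw": -1},
])

```text
time_s: 9.4
tcp_pos: [0.57, 0.0605, 0.0516]
eef_rot: [0.638, 0.77, -0.0, 0.001]
force: [0.9, -7.8, -2.1]
opening: 0.0003
finger_force: 4.0
```

Run:
```python
from h import *
im=eyes.read_camera("top");im0=cv2.imread("pics/top0.png")
# bush shift by template match of bush's left end
T=cv2.resize(im0[200:222,207:221],None,fx=8,fy=8,interpolation=cv2.INTER_CUBIC)
S=cv2.resize(im[190:232,190:235],None,fx=8,fy=8,interpolation=cv2.INTER_CUBIC)
q=cv2.minMaxLoc(cv2.matchTemplate(S,T,cv2.TM_CCOEFF_NORMED));print(q[1],190+q[3][0]/8-207,190+q[3][1]/8-200)
for i in(im0,im):
  d=[]
  for row in (206,207,208,209): d.append(i[row,198:216].astype(int)[:,2]-i[row,198:216].astype(int)[:,0])
  print(np.mean(d,0).astype(int))
```

```text
0.757358729839325 -9.75 2.375
[ -9 -10 -14 -13 -13 -11 -11  -9  -9  -9 -11  -3  48  66  67  68  69  72]
[ -9 -11 -13 -13 -11  26  59  65  64  65  66  66  67  68  69  52  40  41]
```

Call:
jog_arm([
  {"dx": -0.0001, "dy": 0.0005, "dz": 0, "wx": 0, "wy": 0, "wz": 0, "jaw": -1},
])

```text
time_s: 9.57
tcp_pos: [0.57, 0.061, 0.0516]
eef_rot: [0.638, 0.77, -0.0, 0.001]
force: [2.2, -9.0, -1.5]
opening: 0.0009
finger_force: 4.0
```

Call:
jog_arm([
  {"dx": -0.0001, "dy": 0.0005, "dz": 0, "wx": 0, "wy": 0, "wz": 0, "jaw": -1},
])

```text
time_s: 9.7
tcp_pos: [0.5699, 0.0615, 0.0516]
eef_rot: [0.638, 0.77, -0.0, 0.001]
force: [2.0, -7.0, -1.7]
opening: 0.0006
finger_force: 4.0
```

Call:
jog_arm([
  {"dx": -0.0001, "dy": 0.0005, "dz": 0, "wx": 0, "wy": 0, "wz": 0, "jaw": -1},
])

```text
time_s: 9.82
tcp_pos: [0.5698, 0.062, 0.0516]
eef_rot: [0.638, 0.77, -0.0, 0.001]
force: [1.8, -9.1, -2.4]
opening: 0.0006
finger_force: 5.2
```

Call:
jog_arm([
  {"dx": -0.0001, "dy": 0.0005, "dz": 0, "wx": 0, "wy": 0, "wz": 0, "jaw": -1},
])

```text
time_s: 9.95
tcp_pos: [0.5698, 0.062, 0.0516]
eef_rot: [0.638, 0.77, -0.001, 0.001]
force: [2.7, -12.5, -2.2]
opening: 0.0005
finger_force: 6.3
```

Call:
jog_arm([
  {"dx": 0, "dy": 0.0003, "dz": 0, "wx": 0, "wy": 0, "wz": 0, "jaw": -1},
])

```text
time_s: 10.07
tcp_pos: [0.5698, 0.062, 0.0516]
eef_rot: [0.638, 0.77, -0.001, 0.001]
force: [2.0, -13.4, -1.3]
opening: 0.0004
finger_force: 6.8
```

Call:
jog_arm([
  {"dx": -0.0001, "dy": 0.0005, "dz": 0, "wx": 0, "wy": 0, "wz": 0, "jaw": -1},
])

```text
time_s: 10.2
tcp_pos: [0.5698, 0.0621, 0.0516]
eef_rot: [0.638, 0.77, -0.001, 0.002]
force: [2.7, -17.2, -3.2]
opening: 0.0002
finger_force: 8.4
```

Call:
jog_arm([
  {"dx": 0, "dy": 0.0003, "dz": 0, "wx": 0, "wy": 0, "wz": 0, "jaw": -1},
  {"dx": 0, "dy": 0, "dz": 0, "wx": 0, "wy": 0, "wz": 0, "jaw": -1},
])

```text
time_s: 10.45
tcp_pos: [0.5697, 0.0621, 0.0516]
eef_rot: [0.638, 0.77, -0.001, 0.002]
force: [1.9, -16.9, -2.8]
opening: 0.0003
finger_force: 8.4
```

Call:
jog_arm([
  {"dx": 0, "dy": 0.0004, "dz": 0, "wx": 0, "wy": 0, "wz": 0, "jaw": -1},
  {"dx": 0, "dy": 0, "dz": 0, "wx": 0, "wy": 0, "wz": 0, "jaw": -1},
])

```text
time_s: 10.7
tcp_pos: [0.5697, 0.0621, 0.0516]
eef_rot: [0.638, 0.77, -0.001, 0.002]
force: [1.3, -19.0, -1.9]
opening: 0.0004
finger_force: 9.4
```

Call:
jog_arm([
  {"dx": 0.002, "dy": -0.009, "dz": 0, "wx": 0, "wy": 0, "wz": 0, "jaw": -1},
  {"dx": 0.003, "dy": -0.015, "dz": 0, "wx": 0, "wy": 0, "wz": 0, "jaw": -1},
  {"dx": 0.003, "dy": -0.015, "dz": 0.02, "wx": 0, "wy": 0, "wz": 0, "jaw": -1},
  {"dx": 0, "dy": 0, "dz": 0, "wx": 0, "wy": 0, "wz": 0, "jaw": -1},
  {"dx": 0, "dy": 0, "dz": 0, "wx": 0, "wy": 0, "wz": 0, "jaw": -1},
])

```text
time_s: 11.32
tcp_pos: [0.5768, 0.0263, 0.0709]
eef_rot: [0.638, 0.77, -0.0, -0.0]
force: [-0.2, 0.5, -0.4]
opening: 0.0002
finger_force: 0.0
```

Run:
```python
from h import *
s=r.sense();print(s["tcp_pos"],s["qvel"].round(3),s["force"])
n="wrist"
im=eyes.read_camera("wrist");cv2.imwrite("pics/w3.png",im)
for d in eyes.trace(n,"lock_screw")[:1]:
    p=cv2.findNonZero(d["pixels"].astype(np.uint8));print(round(d["confidence"],2),d["box"],cv2.minAreaRect(p));c=d["box"]
    x,y=int(c[0]),int(c[1]);print(ray(n,c[:2],.0715).round(4))
x0,y0=max(x-130,0),max(y-100,0)
print(x0,y0);cv2.imwrite("pics/w3c.png",cv2.resize(im[y0:y0+200,x0:x0+260],None,fx=3,fy=3,interpolation=cv2.INTER_CUBIC))
```

```text
[0.57683092 0.02625956 0.07094008] [ 0.008  0.006  0.005 -0.001  0.001 -0.001] [-0.17810409  0.53489167 -0.40363728]
0.8 [273.0, 112.5, 72.7, 70.1] ((272.1000061035156, 113.69999694824219), (68.30518341064453, 69.57009887695312), 18.43494987487793)
[0.5637 0.094  0.0715]
143 12
```

View pics/w3c.png

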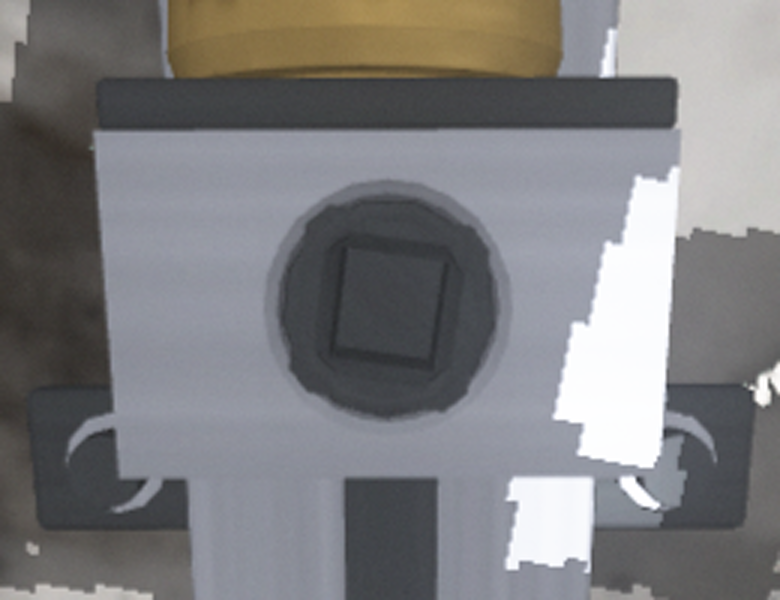

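The bush is nipped against the jaw face, with its dark plate at rows 80-128. The socket square is centred at crop (389,306), turned about 7° clockwise from the vise edges.

Run:
```python
from h import *
n="wrist"
g=lambda x,y:ray(n,(143+x/3,12+y/3),.0715)
print(g(388,307).round(4),g(390,306).round(4))
an=lambda p,q:np.degrees(np.arctan2(q[1]-p[1],q[0]-p[0]))
f=lambda x,y:ray(n,(143+x/3,12+y/3),.0725)
print("vise",an(f(95,130),f(680,130)),an(f(118,476),f(660,472)))
print("sock",an(g(344,247),g(446,260)),an(g(333,352),g(436,365)),an(g(344,247),g(333,352))+90,an(g(446,260),g(436,365))+90)
```

```text
[0.5636 0.0933 0.0715] [0.5638 0.0934 0.0715]
vise 10.640099700904399 11.097190932983587
sock 3.6893430657093167 3.5819003896053796 3.6750929823453333 5.741776223918109
```

Call:
jog_arm([
  {"dx": 0, "dy": 0, "dz": 0.06, "wx": 0, "wy": 0, "wz": 0, "jaw": -1},
  {"dx": -0.02, "dy": 0, "dz": 0.06, "wx": 0, "wy": 0, "wz": 0, "jaw": -1},
  {"dx": -0.05, "dy": -0.03, "dz": 0.06, "wx": 0, "wy": 0, "wz": -5, "jaw": 0},
  {"dx": -0.017, "dy": -0.06, "dz": 0, "wx": 0, "wy": 0, "wz": -5.7, "jaw": 0},
  {"dx": 0, "dy": -0.06, "dz": 0, "wx": 0, "wy": 0, "wz": 0, "jaw": 0},
  {"dx": 0, "dy": -0.06, "dz": 0, "wx": 0, "wy": 0, "wz": 0, "jaw": 0},
  {"dx": 0, "dy": -0.06, "dz": 0, "wx": 0, "wy": 0, "wz": 0, "jaw": 0},
  {"dx": 0, "dy": -0.06, "dz": 0, "wx": 0, "wy": 0, "wz": 0, "jaw": 0},
])

```text
time_s: 12.42
tcp_pos: [0.5029, -0.2979, 0.2352]
eef_rot: [0.707, 0.707, 0.0, -0.0]
force: [0.1, 0.3, 0.1]
opening: 0.0441
finger_force: 0.0
```

Call:
jog_arm([
  {"dx": 0, "dy": -0.06, "dz": 0, "wx": 0, "wy": 0, "wz": 0, "jaw": 0},
  {"dx": 0, "dy": -0.03, "dz": -0.04, "wx": 0, "wy": 0, "wz": 0, "jaw": 0},
  {"dx": 0, "dy": 0, "dz": -0.05, "wx": 0, "wy": 0, "wz": 0, "jaw": 0},
  {"dx": 0, "dy": 0, "dz": 0, "wx": 0, "wy": 0, "wz": 0, "jaw": 0},
  {"dx": 0, "dy": 0, "dz": 0, "wx": 0, "wy": 0, "wz": 0, "jaw": 0},
])

```text
time_s: 13.05
tcp_pos: [0.5039, -0.3865, 0.1477]
eef_rot: [0.707, 0.707, -0.0, 0.001]
force: [0.5, -0.6, 0.7]
opening: 0.0443
finger_force: 0.0
```

Run:
```python
from h import *
s=r.sense();print(s["tcp_pos"],s["eef_rot"],s["qvel"].round(3),s["opening"])
n="wrist"
im=eyes.read_camera("wrist");cv2.imwrite("pics/w4.png",im)
for k in("key_grip","key_block"):
  for d in eyes.trace(n,k)[:1]:
    p=cv2.findNonZero(d["pixels"].astype(np.uint8));m=cv2.minAreaRect(p);print(k,round(d["confidence"],2),d["box"],m)
    print(ray(n,m[0],.096 if k=="key_grip" else .04).round(4))
    for b in cv2.boxPoints(m):print(b,ray(n,b,.096 if k=="key_grip" else .04).round(4))
```

```text
[ 0.50391079 -0.38649413  0.14774987] [ 7.06726078e-01  7.07486154e-01 -2.91431496e-05  1.26136450e-03] [ 0.    -0.02  -0.014 -0.    -0.005  0.   ] 0.04432473048441409
key_grip 0.78 [261.4, 113.7, 32.9, 153.0] ((260.5, 113.5), (151.0, 33.0), 90.0)
[ 0.4973 -0.3208  0.096 ]
[244.  38.] [ 0.4897 -0.2854  0.096 ]
[277.  38.] [ 0.5057 -0.2854  0.096 ]
[277. 189.] [ 0.5058 -0.3605  0.096 ]
[244. 189.] [ 0.4879 -0.3605  0.096 ]
key_block 0.77 [267.0, 77.8, 87.7, 149.7] ((265.5, 75.5), (151.0, 87.0), 90.0)
[ 0.4987 -0.3     0.04  ]
[222.   0.] [ 0.4728 -0.257   0.04  ]
[309.   0.] [ 0.5253 -0.2571  0.04  ]
[309. 151.] [ 0.5277 -0.348   0.04  ]
[222. 151.] [ 0.469 -0.348  0.04 ]
```

View pics/w4.png

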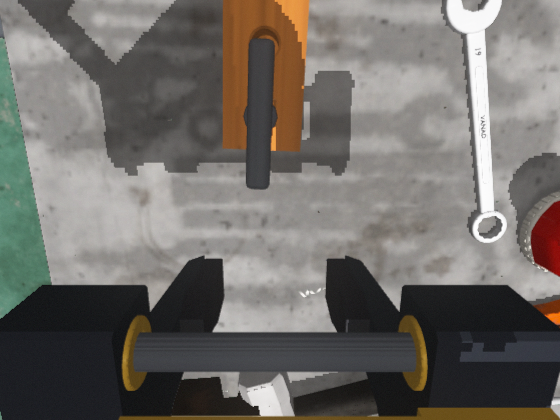

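The wrist view shows the key bar from (261,38) to (258,188), with its centre at world (0.497,-0.321). The fingers are at column 275 and the spanner is well to the right.

Call:
jog_arm([
  {"dx": -0.007, "dy": 0.035, "dz": 0, "wx": 0, "wy": 0, "wz": -1.8, "jaw": 0},
  {"dx": 0, "dy": 0.031, "dz": 0, "wx": 0, "wy": 0, "wz": 0, "jaw": 0},
  {"dx": 0, "dy": 0, "dz": -0.02, "wx": 0, "wy": 0, "wz": 0, "jaw": 0},
  {"dx": 0, "dy": 0, "dz": -0.03, "wx": 0, "wy": 0, "wz": 0, "jaw": 0},
  {"dx": 0, "dy": 0, "dz": -0.028, "wx": 0, "wy": 0, "wz": 0, "jaw": 0},
  {"dx": 0, "dy": 0, "dz": 0, "wx": 0, "wy": 0, "wz": 0, "jaw": 0},
])

```text
time_s: 13.95
tcp_pos: [0.4958, -0.32, 0.0673]
eef_rot: [0.718, 0.696, -0.0, -0.001]
force: [0.6, -1.2, -0.1]
opening: 0.0443
finger_force: 0.0
```

Call:
jog_arm([
  {"dx": 0, "dy": 0, "dz": 0, "wx": 0, "wy": 0, "wz": 0, "jaw": -1},
  {"dx": 0, "dy": 0, "dz": 0, "wx": 0, "wy": 0, "wz": 0, "jaw": -1},
  {"dx": 0, "dy": 0, "dz": 0, "wx": 0, "wy": 0, "wz": 0, "jaw": -1},
  {"dx": 0, "dy": 0, "dz": 0, "wx": 0, "wy": 0, "wz": 0, "jaw": -1},
  {"dx": 0, "dy": 0, "dz": 0, "wx": 0, "wy": 0, "wz": 0, "jaw": -1},
], newtons=40)

```text
time_s: 14.58
tcp_pos: [0.4964, -0.3207, 0.0683]
eef_rot: [0.718, 0.696, 0.0, 0.001]
force: [0.0, 0.1, 5.8]
opening: 0.0122
finger_force: 40.0
```

Call:
jog_arm([
  {"dx": 0, "dy": 0, "dz": 0.02, "wx": 0, "wy": 0, "wz": 0, "jaw": -1},
  {"dx": 0, "dy": 0, "dz": 0.03, "wx": 0, "wy": 0, "wz": 0, "jaw": -1},
  {"dx": 0, "dy": 0, "dz": 0.05, "wx": 0, "wy": 0, "wz": 0, "jaw": -1},
  {"dx": 0, "dy": 0.03, "dz": 0.05, "wx": 0, "wy": 0, "wz": 0, "jaw": -1},
  {"dx": 0, "dy": 0.05, "dz": 0, "wx": 0, "wy": 0, "wz": 0, "jaw": -1},
  {"dx": 0, "dy": 0.05, "dz": 0, "wx": 0, "wy": 0, "wz": 0, "jaw": -1},
  {"dx": 0, "dy": 0.05, "dz": 0, "wx": 0, "wy": 0, "wz": 0, "jaw": -1},
  {"dx": 0, "dy": 0.05, "dz": 0, "wx": 0, "wy": 0, "wz": 0, "jaw": -1},
])

```text
time_s: 15.58
tcp_pos: [0.4957, -0.0888, 0.2174]
eef_rot: [0.718, 0.696, -0.0, -0.0]
force: [0.5, 0.5, -1.7]
opening: 0.0124
finger_force: 40.0
```

Call:
jog_arm([
  {"dx": 0, "dy": 0.05, "dz": 0, "wx": 0, "wy": 0, "wz": 0, "jaw": -1},
  {"dx": 0.02, "dy": 0.05, "dz": 0, "wx": 0, "wy": 0, "wz": 3, "jaw": -1},
  {"dx": 0.02, "dy": 0.04, "dz": 0, "wx": 0, "wy": 0, "wz": 2.6, "jaw": -1},
  {"dx": 0.02, "dy": 0.03, "dz": -0.02, "wx": 0, "wy": 0, "wz": 0, "jaw": -1},
  {"dx": 0.007, "dy": 0.014, "dz": -0.04, "wx": 0, "wy": 0, "wz": 0, "jaw": -1},
  {"dx": 0, "dy": 0, "dz": -0.015, "wx": 0, "wy": 0, "wz": 0, "jaw": -1},
  {"dx": 0, "dy": 0, "dz": 0, "wx": 0, "wy": 0, "wz": 0, "jaw": -1},
  {"dx": 0, "dy": 0, "dz": 0, "wx": 0, "wy": 0, "wz": 0, "jaw": -1},
])

```text
time_s: 16.58
tcp_pos: [0.5636, 0.0928, 0.1442]
eef_rot: [0.684, 0.73, 0.001, 0.001]
force: [0.4, -0.3, -1.9]
opening: 0.0123
finger_force: 40.0
```

Run:
```python
from h import *
s=r.sense();print(s["tcp_pos"],s["eef_rot"],s["opening"],s["force"],s["finger_force"])
im=eyes.read_camera("wrist");cv2.imwrite("pics/w5.png",im)
p=s["tcp_pos"]
for k in("lock_screw","key_grip"):
  for d in eyes.trace("wrist",k)[:1]:print(k,d["confidence"],d["box"])
print("socket px",proj("wrist",(.5636,.0933,.0715)),"tip px",proj("wrist",p-[0,0,.0563]))
```

```text
[0.56358654 0.09279831 0.14419577] [6.83511939e-01 7.29938496e-01 6.81628975e-04 8.69396709e-04] 0.012345702138081166 [ 0.39597318 -0.33801405 -1.85804513] 39.98946446925402
lock_screw 0.73 [494.3, 244.9, 103.8, 90.9]
key_grip 0.67 [274.1, 303.1, 38.4, 194.7]
socket px [274.06561868 222.44283396] tip px [274.00868191 232.5551215 ]
```

View pics/w5.png

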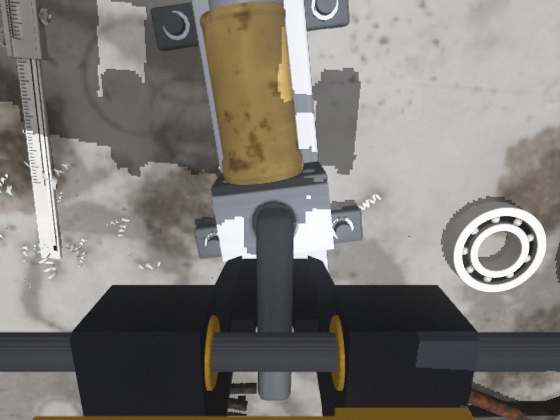

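The view shows the key bar over the socket ring (274,213), in line with column 274, so I'll go down and feel for it.

Call:
jog_arm([
  {"dx": 0, "dy": 0.0005, "dz": -0.01, "wx": 0, "wy": 0, "wz": 0, "jaw": -1},
  {"dx": 0, "dy": 0, "dz": -0.004, "wx": 0, "wy": 0, "wz": 0, "jaw": -1},
  {"dx": 0, "dy": 0, "dz": -0.002, "wx": 0, "wy": 0, "wz": 0, "jaw": -1},
  {"dx": 0, "dy": 0, "dz": -0.002, "wx": 0, "wy": 0, "wz": 0, "jaw": -1},
])

```text
time_s: 17.23
tcp_pos: [0.5631, 0.0941, 0.1246]
eef_rot: [0.683, 0.73, 0.0, 0.0]
force: [-0.5, -0.3, -1.0]
opening: 0.0123
finger_force: 40.0
```

Call:
jog_arm([
  {"dx": 0, "dy": 0, "dz": -0.0015, "wx": 0, "wy": 0, "wz": 0, "jaw": -1},
  {"dx": 0, "dy": 0, "dz": -0.0015, "wx": 0, "wy": 0, "wz": 0, "jaw": -1},
])

```text
time_s: 17.48
tcp_pos: [0.5631, 0.0941, 0.1217]
eef_rot: [0.683, 0.73, 0.0, 0.0]
force: [0.0, 0.3, -1.6]
opening: 0.012
finger_force: 40.0
```

Call:
jog_arm([
  {"dx": 0, "dy": 0, "dz": -0.003, "wx": 0, "wy": 0, "wz": 0, "jaw": -1},
  {"dx": 0, "dy": 0, "dz": -0.003, "wx": 0, "wy": 0, "wz": 0, "jaw": -1},
])

```text
time_s: 17.73
tcp_pos: [0.5631, 0.0941, 0.1155]
eef_rot: [0.683, 0.73, -0.0, -0.0]
force: [-0.1, 0.6, -1.0]
opening: 0.0122
finger_force: 40.0
```

Call:
jog_arm([
  {"dx": 0, "dy": 0, "dz": -0.002, "wx": 0, "wy": 0, "wz": 0, "jaw": -1},
  {"dx": 0, "dy": 0, "dz": -0.0015, "wx": 0, "wy": 0, "wz": 0, "jaw": -1},
])

```text
time_s: 17.98
tcp_pos: [0.5631, 0.094, 0.112]
eef_rot: [0.683, 0.73, -0.0, -0.0]
force: [0.7, -0.1, -1.4]
opening: 0.0124
finger_force: 40.0
```

Call:
jog_arm([
  {"dx": 0, "dy": 0, "dz": -0.0015, "wx": 0, "wy": 0, "wz": 0, "jaw": -1},
  {"dx": 0, "dy": 0, "dz": -0.001, "wx": 0, "wy": 0, "wz": 0, "jaw": -1},
  {"dx": 0, "dy": 0, "dz": 0, "wx": 0, "wy": 0, "wz": -6, "jaw": -1},
  {"dx": 0, "dy": 0, "dz": 0, "wx": 0, "wy": 0, "wz": -6, "jaw": -1},
])

```text
time_s: 18.48
tcp_pos: [0.5633, 0.0942, 0.1098]
eef_rot: [0.757, 0.654, 0.0, 0.0]
force: [1.4, 1.9, -1.6]
opening: 0.0123
finger_force: 40.0
```

Run:
```python
from h import *
s=r.sense();print(s["tcp_pos"],s["eef_rot"],s["opening"],s["force"],s["wrist_torque"])
```

```text
[0.56330435 0.09418677 0.10975813] [7.56899677e-01 6.53530964e-01 3.79199831e-04 1.19431752e-04] 0.012309847139956313 [ 1.44924578  1.88635506 -1.63108479] [ 0.21655836 -0.31876756  0.03049366]
```

Call:
jog_arm([
  {"dx": 0, "dy": 0, "dz": 0, "wx": 0, "wy": 0, "wz": -8, "jaw": -1},
  {"dx": 0, "dy": 0, "dz": 0, "wx": 0, "wy": 0, "wz": -8, "jaw": -1},
  {"dx": 0, "dy": 0, "dz": 0, "wx": 0, "wy": 0, "wz": -8, "jaw": -1},
  {"dx": 0, "dy": 0, "dz": 0, "wx": 0, "wy": 0, "wz": -8, "jaw": -1},
])

```text
time_s: 18.98
tcp_pos: [0.5637, 0.0939, 0.1098]
eef_rot: [0.908, 0.419, 0.001, 0.001]
force: [3.4, -1.0, -3.0]
opening: 0.0124
finger_force: 40.1
```

```bash
cat > s.py <<'E'
from h import *
s=r.sense();q=s["eef_rot"];print(s["tcp_pos"].round(4),"a",np.degrees(2*np.arctan2(q[1],q[0])).round(2),q.round(4),s["opening"],s["force"].round(1),s["wrist_torque"].round(3),s["joints"].round(2))
E
python3 s.py
```

```text
[0.5637 0.0939 0.1098] a 49.57 [9.079e-01 4.192e-01 7.000e-04 5.000e-04] 0.01239552382572173 [ 3.4 -1.  -3. ] [-0.136 -0.665  0.14 ] [-0.04  0.54  1.52 -0.    1.08  0.67]
```

Call:
jog_arm([
  {"dx": 0, "dy": 0, "dz": 0, "wx": 0, "wy": 0, "wz": -8, "jaw": -1},
  {"dx": 0, "dy": 0, "dz": 0, "wx": 0, "wy": 0, "wz": -8, "jaw": -1},
  {"dx": 0, "dy": 0, "dz": 0, "wx": 0, "wy": 0, "wz": -4, "jaw": -1},
])

```text
time_s: 19.35
tcp_pos: [0.5639, 0.0935, 0.1098]
eef_rot: [0.967, 0.256, 0.001, 0.001]
force: [3.2, -2.8, -3.0]
opening: 0.0125
finger_force: 40.2
```

```bash
python3 s.py
```

```text
[0.5639 0.0935 0.1098] a 29.65 [9.667e-01 2.559e-01 1.000e-03 7.000e-04] 0.01253045860144881 [ 3.2 -2.8 -3. ] [-0.42  -0.767  0.139] [-0.04  0.54  1.52 -0.    1.08  1.01]
```

Call:
jog_arm([
  {"dx": 0, "dy": 0, "dz": 0, "wx": 0, "wy": 0, "wz": -2, "jaw": -1},
  {"dx": 0, "dy": 0, "dz": 0, "wx": 0, "wy": 0, "wz": -2, "jaw": -1},
])

```text
time_s: 19.6
tcp_pos: [0.5637, 0.0936, 0.1098]
eef_rot: [0.975, 0.223, 0.001, 0.001]
force: [4.7, -3.2, -4.3]
opening: 0.012
finger_force: 40.3
```

```bash
python3 s.py
```

```text
[0.5637 0.0936 0.1098] a 25.77 [9.748e-01 2.230e-01 8.000e-04 6.000e-04] 0.012034933595552846 [ 4.7 -3.2 -4.3] [-0.6   -0.987  0.145] [-0.04  0.54  1.52 -0.    1.08  1.08]
```

Call:
jog_arm([
  {"dx": 0, "dy": 0, "dz": 0, "wx": 0, "wy": 0, "wz": -2, "jaw": -1},
  {"dx": 0, "dy": 0, "dz": 0, "wx": 0, "wy": 0, "wz": -1, "jaw": -1},
])

```text
time_s: 19.85
tcp_pos: [0.5638, 0.0936, 0.1098]
eef_rot: [0.98, 0.198, 0.001, 0.001]
force: [4.6, -4.2, -4.1]
opening: 0.0124
finger_force: 40.3
```

```bash
python3 s.py
```

```text
[0.5638 0.0936 0.1098] a 22.8 [9.803e-01 1.976e-01 8.000e-04 6.000e-04] 0.012447365747096734 [ 4.6 -4.2 -4.1] [-0.634 -0.939  0.168] [-0.04  0.54  1.52 -0.    1.08  1.13]
```

Call:
jog_arm([
  {"dx": 0, "dy": 0, "dz": 0, "wx": 0, "wy": 0, "wz": -2, "jaw": -1},
])

```text
time_s: 19.98
tcp_pos: [0.5638, 0.0935, 0.1098]
eef_rot: [0.984, 0.18, 0.001, 0.001]
force: [4.7, -2.9, -3.6]
opening: 0.0123
finger_force: 40.3
```

```bash
python3 s.py
```

```text
[0.5638 0.0935 0.1098] a 20.78 [9.836e-01 1.804e-01 8.000e-04 6.000e-04] 0.012281905791415172 [ 4.7 -2.9 -3.6] [-0.732 -1.031  0.217] [-0.04  0.54  1.52 -0.    1.08  1.17]
```

Call:
jog_arm([
  {"dx": 0, "dy": 0, "dz": 0, "wx": 0, "wy": 0, "wz": -2, "jaw": -1},
])

```text
time_s: 20.1
tcp_pos: [0.5638, 0.0935, 0.1098]
eef_rot: [0.987, 0.163, 0.001, 0.001]
force: [4.7, -3.7, -4.6]
opening: 0.0122
finger_force: 40.3
```

```bash
python3 s.py
```

```text
[0.5638 0.0935 0.1098] a 18.78 [9.866e-01 1.631e-01 9.000e-04 7.000e-04] 0.012198363959635087 [ 4.7 -3.7 -4.6] [-0.757 -0.918  0.143] [-0.04  0.54  1.52 -0.    1.08  1.2 ]
```

Call:
jog_arm([
  {"dx": 0, "dy": 0, "dz": 0, "wx": 0, "wy": 0, "wz": -1.5, "jaw": -1},
])

```text
time_s: 20.23
tcp_pos: [0.5638, 0.0935, 0.1098]
eef_rot: [0.989, 0.15, 0.001, 0.001]
force: [4.6, -4.0, -3.8]
opening: 0.0126
finger_force: 40.3
```

```bash
python3 s.py
```

```text
[0.5638 0.0935 0.1098] a 17.29 [9.886e-01 1.503e-01 9.000e-04 7.000e-04] 0.01262275863773184 [ 4.6 -4.  -3.8] [-0.741 -0.983  0.18 ] [-0.04  0.54  1.52 -0.    1.08  1.23]
```

Call:
jog_arm([
  {"dx": 0, "dy": 0, "dz": 0, "wx": 0, "wy": 0, "wz": -1.5, "jaw": -1},
], newtons=55)

```text
time_s: 20.35
tcp_pos: [0.5638, 0.0933, 0.1098]
eef_rot: [0.991, 0.137, 0.001, 0.001]
force: [5.3, -4.9, -3.5]
opening: 0.012
finger_force: 55.2
```

```bash
python3 s.py
```

```text
[0.5638 0.0933 0.1098] a 15.79 [9.905e-01 1.374e-01 9.000e-04 8.000e-04] 0.01200457720051204 [ 5.3 -4.9 -3.5] [-0.877 -1.069  0.188] [-0.04  0.54  1.52 -0.    1.08  1.26]
```

Call:
jog_arm([
  {"dx": 0, "dy": 0, "dz": 0, "wx": 0, "wy": 0, "wz": -1.5, "jaw": -1},
])

```text
time_s: 20.48
tcp_pos: [0.5638, 0.0933, 0.1098]
eef_rot: [0.992, 0.124, 0.001, 0.001]
force: [5.4, -4.8, -4.4]
opening: 0.0122
finger_force: 55.2
```

```bash
python3 s.py
```

```text
[0.5638 0.0933 0.1098] a 14.3 [9.922e-01 1.244e-01 9.000e-04 8.000e-04] 0.012213127647195288 [ 5.4 -4.8 -4.4] [-0.928 -1.042  0.139] [-0.04  0.54  1.52 -0.    1.08  1.28]
```

Call:
jog_arm([
  {"dx": 0, "dy": 0, "dz": 0, "wx": 0, "wy": 0, "wz": -1.5, "jaw": -1},
])

```text
time_s: 20.6
tcp_pos: [0.5639, 0.0933, 0.1098]
eef_rot: [0.994, 0.111, 0.001, 0.001]
force: [6.0, -4.6, -3.9]
opening: 0.0121
finger_force: 55.3
```

```bash
python3 s.py
```

```text
[0.5639 0.0933 0.1098] a 12.8 [9.938e-01 1.114e-01 1.000e-03 8.000e-04] 0.012095972123486523 [ 6.  -4.6 -3.9] [-0.942 -1.103  0.223] [-0.04  0.54  1.52 -0.    1.08  1.31]
```

```bash
python3 - <<'E'
from h import *
im=eyes.read_camera("wrist")
for k in("key_grip","lock_screw","jaw_face","small_vise","bush"):
  for d in eyes.trace("wrist",k)[:1]:
    m=d["pixels"];ys,xs=np.nonzero(m);print(k,round(d["confidence"],2),d["box"])
    if k=="key_grip":
      for y in range(ys.min(),ys.max(),10):print(y,xs[ys==y].min(),xs[ys==y].max(),end="; ")
      print()
    if k in("jaw_face","bush"):
      q=cv2.minAreaRect(cv2.findNonZero(m.astype(np.uint8)));print([(b.round(0),ray("wrist",b,.07).round(4)) for b in cv2.boxPoints(q)])
# bar edges in the saved w5 picture and now: dark bar profile
old=cv2.imread("pics/w5.png")
for i in(old,im):
  g=cv2.cvtColor(i,cv2.COLOR_BGR2GRAY)
  for y in(230,250,380,390):print(y,g[y,250:300:2].tolist())
E
python3 s.py
```

```text
key_grip 0.62 [274.8, 304.8, 36.9, 195.0]
209 264 285; 219 256 291; 229 255 292; 239 255 292; 249 255 291; 259 256 292; 269 256 291; 279 256 292; 289 256 291; 299 257 291; 309 257 291; 319 257 290; 329 258 291; [0.5638 0.0933 0.1098] a 12.81 [9.938e-01 1.116e-01 9.000e-04 8.000e-04] 0.011863763501836651 [ 4.8 -4.9 -3.6] [-0.917 -0.97   0.195] [-0.04  0.54  1.52 -0.    1.08  1.31]Traceback (most recent call last):
  File "<stdin>", line 7, in <module>
    return umr_minimum(a, axis, None, out, keepdims, initial, where)
ValueError: zero-size array to reduction operation minimum which has no identity
```

Call:
jog_arm([
  {"dx": 0, "dy": 0, "dz": 0, "wx": 0, "wy": 0, "wz": -2, "jaw": -1},
])

```text
time_s: 20.82
tcp_pos: [0.5639, 0.0933, 0.1099]
eef_rot: [0.996, 0.094, 0.001, 0.001]
force: [5.2, -4.0, -4.6]
opening: 0.0125
finger_force: 55.4
```

```bash
python3 s.py
```

```text
[0.5639 0.0933 0.1099] a 10.81 [9.956e-01 9.420e-02 1.000e-03 9.000e-04] 0.012474812039260756 [ 5.2 -4.  -4.6] [-0.992 -1.055  0.341] [-0.04  0.54  1.52 -0.    1.08  1.34]
```

Call:
jog_arm([
  {"dx": 0, "dy": 0, "dz": 0, "wx": 0, "wy": 0, "wz": -2, "jaw": -1},
])

```text
time_s: 20.95
tcp_pos: [0.5639, 0.0932, 0.1099]
eef_rot: [0.997, 0.077, 0.001, 0.001]
force: [5.4, -6.0, -4.0]
opening: 0.0119
finger_force: 55.4
```

```bash
python3 s.py
```

```text
[0.5639 0.0932 0.1099] a 8.8 [9.971e-01 7.670e-02 1.100e-03 9.000e-04] 0.0119451909465538 [ 5.4 -6.  -4. ] [-0.969 -1.042  0.391] [-0.04  0.54  1.52 -0.    1.08  1.38]
```

Call:
jog_arm([
  {"dx": 0, "dy": 0, "dz": 0, "wx": 0, "wy": 0, "wz": -2, "jaw": -1},
])

```text
time_s: 21.08
tcp_pos: [0.5639, 0.0932, 0.1099]
eef_rot: [0.998, 0.059, 0.001, 0.001]
force: [5.6, -4.3, -4.5]
opening: 0.0123
finger_force: 55.5
```

```bash
python3 s.py
python3 - <<'E'
from h import *
im=eyes.read_camera("wrist")
for k in("key_grip",):
  for d in eyes.trace("wrist",k)[:1]:
    m=d["pixels"]
    for y in range(215,340,20):
        x=np.nonzero(m[y])[0]
        if len(x):print(y,x.min(),x.max(),end="; ")
for d in eyes.trace("wrist","jaw_face")[:1]+eyes.trace("wrist","bush")[:1]:
    q=cv2.minAreaRect(cv2.findNonZero(d["pixels"].astype(np.uint8)));print(d["confidence"],q)
    for b in cv2.boxPoints(q):print(ray("wrist",b,.07).round(4))
E
```

```text
[0.5639 0.0932 0.1099] a 6.82 [9.982e-01 5.940e-02 1.100e-03 9.000e-04] 0.01225840403279783 [ 5.6 -4.3 -4.5] [-1.002 -1.066  0.499] [-0.04  0.54  1.52 -0.    1.08  1.41]
215 256 288; 235 253 291; 255 254 291; 275 255 291; 295 255 292; 315 257 291; 0.87 ((227.3158416748047, 214.54156494140625), (90.92290496826172, 17.562549591064453), 88.58557891845703)
[0.6001 0.1262 0.07  ]
[0.6013 0.1175 0.07  ]
[0.5521 0.1119 0.07  ]
[0.5507 0.1213 0.07  ]
0.73 ((274.4075622558594, 304.00341796875), (190.72109985351562, 37.60384750366211), 87.87889862060547)
[0.5812 0.1068 0.07  ]
[0.5843 0.0876 0.07  ]
[0.4645 0.0676 0.07  ]
[0.4608 0.0902 0.07  ]
```

The torque has climbed steadily past 0.25 to 0.5 Nm, so the screw is at its stop. I'll ease off within the play and release.

Call:
jog_arm([
  {"dx": 0, "dy": 0, "dz": 0, "wx": 0, "wy": 0, "wz": 5, "jaw": -1},
  {"dx": 0, "dy": 0, "dz": 0, "wx": 0, "wy": 0, "wz": 3, "jaw": -1},
  {"dx": 0, "dy": 0, "dz": 0, "wx": 0, "wy": 0, "wz": 0, "jaw": -1},
])

```text
time_s: 21.65
tcp_pos: [0.5638, 0.0933, 0.1099]
eef_rot: [0.992, 0.129, 0.001, 0.001]
force: [5.0, -4.2, -3.7]
opening: 0.0118
finger_force: 55.2
```

```bash
python3 s.py
```

```text
[0.5638 0.0933 0.1099] a 14.86 [9.916e-01 1.293e-01 9.000e-04 7.000e-04] 0.011772475679644453 [ 5.  -4.2 -3.7] [-0.835 -0.935  0.043] [-0.04  0.54  1.52 -0.    1.08  1.27]
```

Call:
jog_arm([
  {"dx": 0, "dy": 0, "dz": 0, "wx": 0, "wy": 0, "wz": 0, "jaw": -0.5},
  {"dx": 0, "dy": 0, "dz": 0, "wx": 0, "wy": 0, "wz": 0, "jaw": -0.2},
  {"dx": 0, "dy": 0, "dz": 0, "wx": 0, "wy": 0, "wz": 0, "jaw": -0.2},
  {"dx": 0, "dy": 0, "dz": 0, "wx": 0, "wy": 0, "wz": 0, "jaw": -0.2},
  {"dx": 0, "dy": 0, "dz": 0.01, "wx": 0, "wy": 0, "wz": 0, "jaw": -0.2},
  {"dx": 0, "dy": 0, "dz": 0.03, "wx": 0, "wy": 0, "wz": 0, "jaw": -0.2},
  {"dx": 0, "dy": 0, "dz": 0.05, "wx": 0, "wy": 0, "wz": 0, "jaw": -0.2},
  {"dx": 0, "dy": 0, "dz": 0.05, "wx": 0, "wy": 0, "wz": 0, "jaw": -0.2},
])

```text
time_s: 22.65
tcp_pos: [0.5629, 0.094, 0.252]
eef_rot: [0.992, 0.129, 0.0, 0.0]
force: [-0.7, -0.8, 0.6]
opening: 0.0351
finger_force: 0.0
```

Call:
jog_arm([
  {"dx": -0.01, "dy": -0.06, "dz": 0.03, "wx": 0, "wy": 0, "wz": 10, "jaw": -0.2},
  {"dx": -0.02, "dy": -0.05, "dz": 0.01, "wx": 0, "wy": 0, "wz": 10, "jaw": -0.2},
  {"dx": 0, "dy": 0, "dz": 0, "wx": 0, "wy": 0, "wz": 10, "jaw": -0.2},
  {"dx": 0, "dy": 0, "dz": 0, "wx": 0, "wy": 0, "wz": 10, "jaw": -0.2},
  {"dx": 0, "dy": 0, "dz": 0, "wx": 0, "wy": 0, "wz": 10, "jaw": -0.2},
  {"dx": 0, "dy": 0, "dz": 0, "wx": 0, "wy": 0, "wz": 10, "jaw": -0.2},
  {"dx": 0, "dy": 0, "dz": 0, "wx": 0, "wy": 0, "wz": 10, "jaw": -0.2},
  {"dx": 0, "dy": 0, "dz": 0, "wx": 0, "wy": 0, "wz": 0, "jaw": -0.2},
])

```text
time_s: 23.65
tcp_pos: [0.5339, -0.011, 0.2878]
eef_rot: [0.739, 0.674, 0.0, 0.0]
force: [0.4, 0.2, -0.1]
opening: 0.0354
finger_force: 0.0
```

```bash
python3 s.py;python3 - <<'E'
from h import *
for n in("wrist","top"):
  im=eyes.read_camera(n)
  for k,z in(("key_grip",.136),("bush",.07),("jaw_face",.07)):
   for d in eyes.trace(n,k)[:1]:
    q=cv2.minAreaRect(cv2.findNonZero(d["pixels"].astype(np.uint8)));b=cv2.boxPoints(q)
    P=[ray(n,x,z)[:2].round(4).tolist() for x in b];print(n,k,round(d["confidence"],2),q,ray(n,q[0],z).round(4),P)
E
```

```text
[ 0.5339 -0.011   0.2878] a 84.68 [7.391e-01 6.736e-01 2.000e-04 3.000e-04] 0.03540368742262355 [ 0.4  0.2 -0.1] [ 0.001 -0.093  0.016] [-0.24  0.3   1.38 -0.    1.45 -0.15]
wrist key_grip 0.68 ((303.504150390625, 52.535743713378906), (25.270044326782227, 104.55681610107422), 56.82148742675781) [0.5655 0.0913 0.136 ] [[0.5271, 0.0826], [0.5936, 0.1147], [0.603, 0.0999], [0.5358, 0.0666]]
wrist jaw_face 0.96 ((289.328369140625, 31.531896591186523), (7.969924449920654, 79.39603424072266), 72.34988403320312) [0.5595 0.1159 0.07  ] [[0.5244, 0.1125], [0.5924, 0.1254], [0.5942, 0.1192], [0.5258, 0.1061]]
top bush 0.92 ((219.76121520996094, 209.63198852539062), (16.714557647705078, 32.67958068847656), 77.00537872314453) [0.5435 0.165  0.07  ] [[0.558, 0.2154], [0.5766, 0.1248], [0.529, 0.1148], [0.5107, 0.2047]]
top jaw_face 0.2 ((219.49412536621094, 209.72349548339844), (16.59518051147461, 33.19036102294922), 77.47119140625) [0.5433 0.1657 0.07  ] [[0.5579, 0.2167], [0.5759, 0.1246], [0.5287, 0.115], [0.5109, 0.2065]]
```

```bash
python3 -c "
from plant import r
print(r.job_done())"
```

```text
the job is handed in; nothing more can be done
None
```

I handed the job in at about 24 s. The bush is nipped against the anvil at about 11 N over the sliding force. The lock screw is turned clockwise to its stop, where the torque rose to 0.5 Nm, and the key is standing in the socket. The arm kept clear of the bearing, the caliper and the spanner. The hand-in gave no verdict.

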